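# Refit the laminator's control knob

## Robot

A 7-joint arm with a two-finger parallel gripper is mounted at the origin on the work surface. World frame = base frame: x ahead of the robot, y to its left, z up, the work surface at z = 0. Lengths are in mm, angles in rad, forces in N, time in s.
With the tool pointing down it reaches from about 425 to 875 mm from the base axis. Payload 8.4 kg.
Tool frame: the origin (TCP) lies midway between the tips of the shut fingers; the grasp point (between the pads) lies 19 mm behind it; z points along the fingers, y is the line along which they close (so a half turn about z gives the same grasp; the last joint's range is limited). The gripper opens to 87 mm and grips with 3 to 60 N. Pads are 19 mm wide; open, the fingers measure 117 mm over their backs; the gripper's body (75 mm by 190 mm) begins 51 mm behind the grasp point.
Start: joints at [1.063, 0.333, 0.04, 1.465, -0.013, 1.343, -0.059], TCP at [258.355, -596.418, 189.746] pointing down, gripper open.
Joint ranges: [-2.58, 2.58], [-0.38, 2.09], [-1.3, 1.39], [0.25, 2.4], [-1.5, 4.64], [0.08, 2.09], [-2.65, 2.65]. Speed limits (rad/s): [2.22, 2.22, 2.79, 2.79, 3.14, 3.14, 3.14].

## Interface

Orientations are given as [roll, pitch, yaw] about the fixed x, y, z axes, in that order (R = Rz(yaw) Ry(pitch) Rx(roll)).
In Python, from cell import bot gives the robot as it stands. The module is installed in compiled form; this text tells all that it offers. Calls block until the motion is done:
- bot.move_pose(position, orientation): joint-space move of the TCP to a pose.
- bot.servo_line(position, orientation=None, v=150, force_limit=None): straight line of the TCP; orientation=None keeps the orientation; v is the mean speed in mm/s. With force_limit (N) it stops when the force on the tool has changed by that much, and returns True; else False.
- bot.set_joints(angles): joint-space move.
- bot.command_gripper(opening, squeeze=None): finger opening in mm; squeeze is the grip in N (None keeps the last); returns when the fingers have stopped.
- bot.pause(seconds).
- bot.solve_ik(position, orientation): joint angles nearest the present ones, or None.
- bot.state(): the state.
- bot.capture(name): name is "side" or "top"; returns a dict with "frame" (384x512x3 uint8, red, green, blue), "fx", "fy", "cx", "cy" (pixels), "k1" (the pictures are not rectified: a ray, as slopes to the right and down, at radius r is drawn at 1 + k1 r^2 times it, then the intrinsics apply), "R" (3x3) and "t" (3): a world point X has camera coordinates R X + t. Camera axes: x right, y down, z forward; pixel columns grow to the right and rows downward; lengths in mm; the calibration is good to about 2 mm. A picture is of the moment at which its call begins. There is no depth.
A pose or a line that the arm cannot do raises bot.IKError and nothing moves.
- bot.close_job(): hands the job in; it is judged then, once.
The state is a dict: "time": time; "q": joint angles; "dq": joint speeds; "tau": joint torques, N m; "position": TCP position; "eef_rot": TCP orientation; "force": force on the tool from outside, world axes, zero at the start; "wrist_torque": the same for the moment, N m; "width": finger opening in mm; "grip_force": force on a finger pad.
Only numpy, scipy, OpenCV 4.12 (cv2) and the standard library are available. Lean on these libraries where they do the work, as an engineer would, in place of code of your own. Each camera call takes 0.05 s, during which the arm holds its last target. There are 200 camera calls.

## Task

A control knob has come off the film laminator's console. Pick up the largest of the three loose knobs (the big teardrop-shaped one), turn it so that its nose points the way the flat of the bare D-shaft faces, and push it straight down onto that shaft until it snaps and sits fully home on the console; then let go. Leave the other two loose knobs where they are.

Things in the scene. Friction and masses are not known exactly. Their poses are not given: they have to be found in the camera images.
- big_knob: Knob to fit: black, teardrop seen from above, 64 x 36 mm, 44 tall, 80 g, stands bore down on the table (z 0). Origin: bore axis, underside. +x to the nose (38 mm off; white line on top), z up. Long sides flat, parallel to x from -19 to +12 mm: grip across them, 36 mm wide. D bore 32 deep, 23 across, its flat on the nose side 4.2 from the axis; mouth flares 4 mm wider all round over 5 mm.
- bare_shaft (a point): Foot of the bare steel D-shaft on the white console's top (z 0.06). +x: the way its flat faces, away from display and switch. Fixed, upright, 30 tall, 20 mm across, flat 3 mm off axis, top 6 mm tapered. Knob fits only with its +x along this +x, within 15 deg. Side spring balls hold it 12 mm up until pushed with 5-10 N; then it snaps home, its origin here. A fitted knob like it stands 110 mm to +y.
- small_knob: A loose black teardrop knob of the same shape but small: 42 mm long, 23 mm wide, 29 mm tall. Not the one wanted; leave it. Origin: centre of its underside (beneath the axis), +x to its nose.
- round_knob: A loose black round knob, 46 mm across and 32 mm tall. Not the one wanted; leave it. Origin: centre of its underside.
There are look-alikes about, which are no part of the job. Leave any pink or purple look-alike of the big_knob alone.

How it is judged:
By the outcome, as a careful person would: the job done as asked, in the order asked, and still so for the second after the job is handed in, with the robot touching nothing.
It also fails if it takes over 42 s, if anything falls off the work surface, if the arm or the gripper's body presses on something with over 40 N, if the wrist force passes 120 N, or if a joint passes its speed limit or range.

## Working session

There is one attempt and no reset: what is moved stays moved. The work goes in short steps, each a Python script; the robot and the scene stay as the last script left them, time stands still between calls to the robot, and variables do not carry over. Pictures are saved under pics/ and viewed, at most 11 in all, crops included, and the job is handed in when it is done.

```bash
mkdir -p pics; cat > h.py <<'E'
import numpy as np, cv2
from cell import bot
def cap(n,f):
    c=bot.capture(n); cv2.imwrite(f'pics/{f}.png',c['frame'][:,:,::-1]); np.save(f'pics/{f}.npy',c,allow_pickle=True); return c
def load(f): return np.load(f'pics/{f}.npy',allow_pickle=True).item()
def ray(c,uv):
    d=np.array([(uv[0]-c['cx'])/c['fx'],(uv[1]-c['cy'])/c['fy']]); s=d.copy()
    for _ in range(20): s=d/(1+c['k1']*(s@s))
    R=np.array(c['R']);return -R.T@np.array(c['t']), R.T@np.r_[s,1]
def onz(c,uv,z):
    o,d=ray(c,uv); return o+d*(z-o[2])/d[2]
def proj(c,X):
    p=np.array(c['R'])@np.array(X,float)+np.array(c['t']); s=p[:2]/p[2]; s=s*(1+c['k1']*(s@s))
    return s*[c['fx'],c['fy']]+[c['cx'],c['cy']]
E
python3 - <<'E'
from h import *
for n in('top','side'):
    c=cap(n,n+'0'); print(n,ray(c,(256,192)),c['fx'],c['k1'])
a=[cv2.imread(f'pics/{n}0.png') for n in('top','side')]
print(bot.state())
E
```

```text
top (array([ 337.80193187,  -39.53033584, 1040.54660379]), array([ 0.2071806 , -0.01697972, -0.97829985])) 430.6592850529764 -0.10339400729127218
side (array([ 29.39908157, 475.59952394, 544.99926019]), array([ 0.60600631, -0.5514033 , -0.57342507])) 450.07589181911226 0.0009560327759107533
{'time': 0.1, 'q': array([ 1.06281205,  0.33383519,  0.0399188 ,  1.46620282, -0.01341523,
        1.34332797, -0.0585158 ]), 'dq': array([ 0.00100845, -0.00228454, -0.00073064, -0.00412775, -0.00067479,
       -0.00139819, -0.0002566 ]), 'tau': array([ 3.85784122e-03, -6.57818699e+01,  1.33988466e+00, -4.04706395e+01,
       -5.97463525e-02,  4.09915927e-02,  5.97326084e-05]), 'position': array([ 258.1256858 , -596.01068009,  188.94238033]), 'eef_rot': array([-3.14008918e+00,  1.00084257e-04,  4.08706258e-01]), 'force': array([ 0.58509293, -0.16254411, -0.19902825]), 'wrist_torque': array([-0.01649104,  0.00267807, -0.01477425]), 'grip_force': 0.0, 'width': 87.31910854745874}
```

View pics/top0.png

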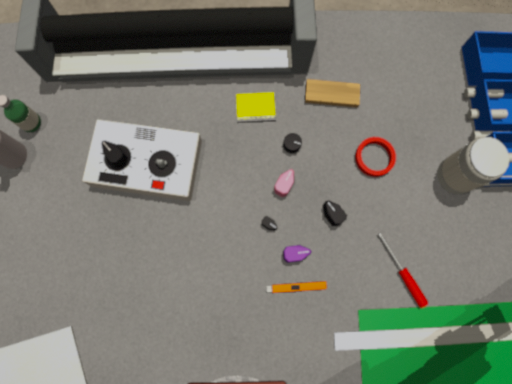

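View pics/side0.png

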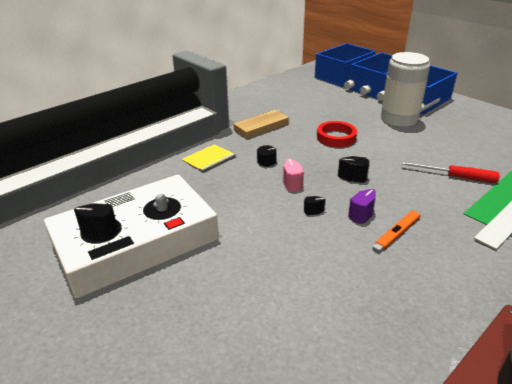

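The top view shows three black loose knobs: (334,212) largest and teardrop, (269,223) small teardrop, and (292,143) round. The pink knob (285,182) and purple knob (296,254) are look-alikes. The one at (334,212) fits the description. The bare shaft is at (162,163) on the console, with the display at (113,178) and the switch at (158,185). I'll confirm both in an enlarged crop.

```bash
python3 - <<'E'
from h import *
t=cv2.imread('pics/top0.png'); s=cv2.imread('pics/side0.png')
r=lambda i,x,y,w,h:cv2.resize(i[y:y+h,x:x+w],(400,300),interpolation=cv2.INTER_CUBIC)
cv2.imwrite('pics/crop1.png',np.vstack([np.hstack([r(t,304,189,60,45),r(t,78,110,128,96)]),np.hstack([r(s,324,145,60,45),r(s,130,180,60,45)])]))
c=load('top0'); g=cv2.cvtColor(t,cv2.COLOR_BGR2GRAY)
# console: white low-saturation blob
hsv=cv2.cvtColor(t,cv2.COLOR_BGR2HSV)
m=((hsv[...,1]<40)&(hsv[...,2]>185)).astype(np.uint8)
n,l,st,ce=cv2.connectedComponentsWithStats(m)
for i in range(1,n):
    if st[i,4]>300: print(i,st[i],ce[i])
m=(hsv[...,2]<50).astype(np.uint8)
n,l,st,ce=cv2.connectedComponentsWithStats(m)
for i in range(1,n):
    if st[i,4]>60 and st[i,4]<2000: print('blk',i,st[i],ce[i].round(1),onz(c,ce[i],40).round(0))
E
```

```text
1 [  54   50  234   24 3636] [172.30748075  61.00687569]
6 [  83  120  115   75 4134] [144.2394775  154.58055152]
8 [ 472  138   40   38 1080] [489.82592593 156.4       ]
13 [   0  328   85   56 3615] [ 41.6813278  360.76652835]
14 [ 335  329  111   21 1625] [385.08923077 338.47938462]
blk 4 [104 143  26  27 479] [116.7 156.7] [646. 281.  40.]
blk 5 [283 144  16   9  64] [289.6 149.2] [ 654. -142.   40.]
blk 6 [150 152  20  23 187] [158.3 163.2] [627. 178.  40.]
blk 9 [100 173  26  10 163] [112.4 177.9] [593. 289.  40.]
blk 10 [323 202  17  24 132] [328.8 215.7] [ 488. -227.   40.]
```

View pics/crop1.png

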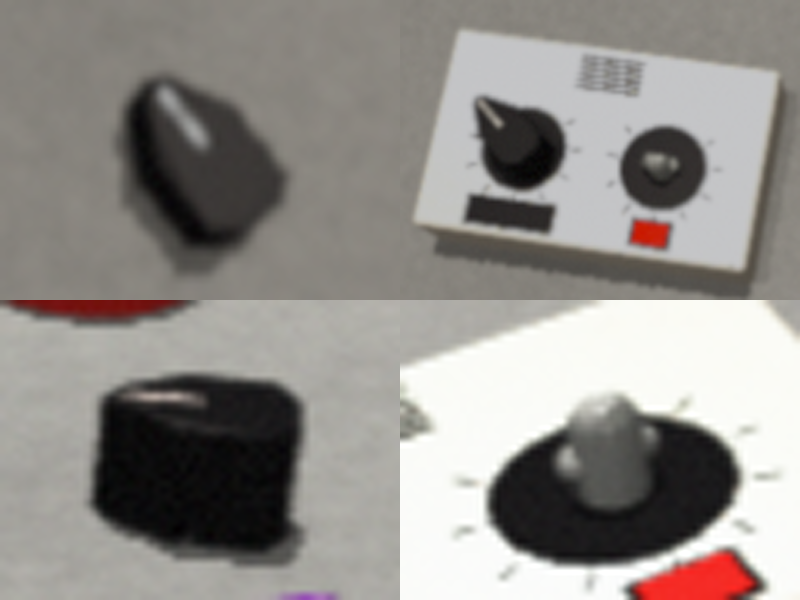

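The crop confirms a black teardrop with its white line toward the nose (upper left in the top view). The shaft stands at the centre of its dial, roughly (162,163.5), and the console edges are clean. Next I'll measure both.

```bash
python3 - <<'E'
from h import *
def ell(name,box,thr):
    c=load(name); f=c['frame']; x,y,w,h=box; v=f[y:y+h,x:x+w].max(2)
    m=(v<thr).astype(np.uint8); cs,_=cv2.findContours(m,cv2.RETR_EXTERNAL,cv2.CHAIN_APPROX_NONE)
    k=cv2.convexHull(max(cs,key=cv2.contourArea)).reshape(-1,2)+[x,y]
    P=np.array([onz(c,p,60)[:2] for p in k],np.float32); return k,P
for n,b in(('top0',(143,143,38,38)),('side0',(138,190,48,34))):
    k,P=ell(n,b,110); print(n,k.min(0),k.max(0),cv2.minEnclosingCircle(P),cv2.fitEllipse(P))
# console corners, top
c=load('top0');f=c['frame'];hsv=cv2.cvtColor(f,cv2.COLOR_RGB2HSV)
m=((hsv[...,1]<40)&(hsv[...,2]>170)).astype(np.uint8);n,l=cv2.connectedComponents(m)
lab=l[130,150];cs,_=cv2.findContours((l==lab).astype(np.uint8),cv2.RETR_EXTERNAL,cv2.CHAIN_APPROX_NONE)
P=np.array([onz(c,p,60)[:2] for p in max(cs,key=cv2.contourArea).reshape(-1,2)],np.float32)
r=cv2.minAreaRect(P);print('console',r,cv2.boxPoints(r).round(0).tolist())
# knob gray levels
y0,x0=196,318
print(f[y0:232,x0:352].max(2))
E
```

```text
top0 [149 151] [175 176] ((620.3173828125, 165.53707885742188), 32.39484405517578) ((620.2435913085938, 165.55166625976562), (63.87530517578125, 64.260986328125), 149.828369140625)
side0 [143 197] [180 219] ((623.2191772460938, 165.1803436279297), 33.18213653564453) ((623.1708374023438, 165.080078125), (65.00687408447266, 65.74457550048828), 15.014808654785156)
console ((596.96240234375, -59.91033935546875), (1420.0977783203125, 986.30224609375), 88.66375732421875) [[87.0, -758.0], [1073.0, -781.0], [1107.0, 638.0], [121.0, 661.0]]
[[133 131 132 ... 139 141 140]
 [134 134 135 ... 139 141 139]
 [135 136 137 ... 138 138 138]
 ...
 [134 133 134 ... 137 137 137]
 [133 132 133 ... 137 137 138]
 [133 132 132 ... 137 136 137]]
```

```bash
python3 - <<'E'
from h import *
c=load('top0');f=c['frame'];hsv=cv2.cvtColor(f,cv2.COLOR_RGB2HSV)
m=((hsv[...,1]<40)&(hsv[...,2]>185)).astype(np.uint8);n,l=cv2.connectedComponents(m)
cs,_=cv2.findContours((l==l[130,150]).astype(np.uint8),cv2.RETR_EXTERNAL,cv2.CHAIN_APPROX_NONE)
P=np.array([onz(c,p,60)[:2] for p in max(cs,key=cv2.contourArea).reshape(-1,2)],np.float32)
r=cv2.minAreaRect(P);print('console',r,cv2.boxPoints(r).round(0).tolist())
k=(l==0)
g=hsv[...,2]
np.set_printoptions(linewidth=220,threshold=99999)
print(g[198:228,320:349])
E
```

```text
console ((596.96240234375, -59.91033935546875), (1420.0977783203125, 986.30224609375), 88.66375732421875) [[87.0, -758.0], [1073.0, -781.0], [1107.0, 638.0], [121.0, 661.0]]
[[137 137 135 134 133 132 132 133 132 134 135 135 136 136 136 135 137 138 138 138 139 137 137 139 138 139 138 139 138]
 [137 135 136 136 133 131 129 126 123 125 129 134 135 136 136 135 136 137 138 138 137 137 138 139 138 137 138 138 138]
 [135 134 136 134 129 118 110 102  99 100 112 123 132 137 137 136 136 137 136 135 135 138 139 140 138 138 138 137 137]
 [134 133 134 129 117  89  69  71  87  79  80  97 114 126 132 134 135 137 136 136 135 136 137 138 137 137 137 134 135]
 [134 133 131 120  94  58  46  82 125 115  79  66  80  97 110 119 129 134 135 137 136 134 136 136 136 136 135 134 134]
 [135 134 126 100  64  37  48  93 143 148 110  69  59  65  74  90 108 117 126 134 137 136 135 136 135 135 134 134 134]
 [135 133 113  76  34  24  45  76 121 150 133  92  64  59  58  64  73  84 100 121 133 138 137 136 138 137 136 135 135]
 [136 130  98  52  19  21  40  60  88 123 136 116  85  66  60  61  60  65  71  93 120 136 140
[... 1944 characters left out ...]
134 117  95  83  79  67  45  24  16  13  15  31  47  53  53  55  54  54  61  87 112 127 132 135 136 137]
 [139 139 139 137 130 115  96  84  76  64  42  19   8   9  18  34  38  38  39  44  54  78 111 130 136 137 138 137 137]
 [137 138 138 138 136 130 116  97  83  76  61  37  17  12  12  19  20  28  33  45  65  96 124 134 136 138 139 140 138]
 [138 138 138 137 135 134 129 113  92  81  73  52  35  28  30  30  34  40  52  65  88 113 130 135 137 140 140 140 140]
 [136 136 138 136 135 133 131 124 100  82  77  70  63  62  62  60  61  70  82  93 110 126 131 135 136 138 141 140 140]
 [136 135 135 135 133 131 131 129 114  94  83  79  78  78  80  80  83  95 111 119 126 130 134 135 137 138 140 140 140]]
```

```bash
python3 - <<'E'
from h import *
c=load('top0');f=c['frame'];hsv=cv2.cvtColor(f,cv2.COLOR_RGB2HSV);g=hsv[...,2].astype(int)
m=((hsv[...,1]<40)&(g>185)).astype(np.uint8);n,l=cv2.connectedComponents(m)
cs,_=cv2.findContours((l==l[165,140]).astype(np.uint8),cv2.RETR_EXTERNAL,cv2.CHAIN_APPROX_NONE)
P=np.array([onz(c,p,60)[:2] for p in max(cs,key=cv2.contourArea).reshape(-1,2)],np.float32)
r=cv2.minAreaRect(P);print('console',r,cv2.boxPoints(r).round(0).tolist())
# line
ys,xs=np.nonzero(g[200:213,325:337]>105);ok=(xs+325-326>=0)&((ys+200)-(201)>=(0))
pts=np.c_[xs+325,ys+200]
mm=np.zeros(g.shape,np.uint8);mm[200:213,325:337]=(g[200:213,325:337]>108)
n,l=cv2.connectedComponents(mm);ys,xs=np.nonzero(l==l[208,332]);print(len(xs),xs.min(),xs.max())
w=g[ys,xs]-60.
L=np.array([onz(c,p,44)[:2] for p in zip(xs,ys)]);mu=np.average(L,axis=0,weights=w)
d=np.linalg.eigh(np.cov(L.T,aweights=w))[1][:,1];d*=np.sign(d[0]);yawl=np.degrees(np.arctan2(d[1],d[0]))
print('line',mu,yawl,np.ptp((L-mu)@d))
# top face
t=((g>=36)&(g<=98)).astype(np.uint8);t[ys,xs]=1
roi=np.zeros_like(t);roi[200:226,324:348]=1;t*=roi
t=cv2.morphologyEx(t,cv2.MORPH_OPEN,np.ones((3,3),np.uint8))
n,l=cv2.connectedComponents(t,connectivity=4);t=(l==l[218,340]);ys,xs=np.nonzero(t)
for y in range(200,226):print(''.join('#' if v else '.' for v in t[y,320:350]))
T=np.array([onz(c,p,44)[:2] for p in zip(xs,ys)],np.float32)
for yw in(yawl,):
    d=np.array([np.cos(np.radians(yw)),np.sin(np.radians(yw))]);nn=np.array([-d[1],d[0]])
    a=T@d;b=T@nn;print('ext',a.min(),a.max(),np.ptp(a),b.min(),b.max(),np.ptp(b),'line lat',mu@nn)
    ax=(a.max()-38);print('axis from nose',d*ax+nn*(b.min()+b.max())/2,'axis from tail',d*(a.min()+26)+nn*(b.min()+b.max())/2)
r=cv2.minAreaRect(T);print(r)
print(cv2.minEnclosingTriangle(T)[1].reshape(-1,2))
E
```

```text
console ((639.2665405273438, 217.485595703125), (254.85098266601562, 154.74111938476562), 80.39764404296875) [[542.0, 105.0], [694.0, 79.0], [737.0, 330.0], [584.0, 356.0]]
26 328 334
line [ 510.59955374 -232.66216113] 34.60991254258175 23.436286552791067
..............................
.....#######..................
.....#########................
.....###########..............
......############............
......##############..........
......###############.........
.......##############.........
.......###############........
.......################.......
.......#################......
........#################.....
........#################.....
........##################....
.........##################...
..........#################...
..........#################...
...........################...
............###############...
.............#############....
.............############.....
..............##########......
...............########.......
................######........
...................###........
..............................
ext 240.79051028831276 306.12024034218075 65.32973005386799 -499.1794006965262 -464.8853002660258 34.29410043050041 line lat -481.5032985679867
axis from nose [ 494.46087363 -244.4424158 ] axis from tail [ 493.36645511 -245.19768405]
((498.806640625, -241.17947387695312), (65.2685775756836, 34.31224060058594), 35.530696868896484)
[[ 496.94952 -280.71732]
 [ 452.6723  -239.82977]
 [ 536.06494 -209.24985]]
```

Shaft foot ≈ (621.7, 165.3), with the two views agreeing to 3 mm. Its yaw is −9.6°, and the dial measures 65 mm. Knob axis ≈ (494, −245), yaw ≈ 35°, with a measured top face of 65 x 34 mm against the stated 64 x 36. Next: approach and grasp.

```bash
python3 - <<'E'
from h import *
y=np.radians(35);p=np.array([494,-244.8])-2*np.array([np.cos(y),np.sin(y)])
print(bot.solve_ik([*p,10],[np.pi,0,y]),bot.solve_ik([621.7,165.3,70],[np.pi,0,np.radians(-9.6)]))
bot.command_gripper(62,40)
bot.move_pose([*p,110],[np.pi,0,y]);print(bot.state()['time'])
print(bot.servo_line([*p,10],v=120,force_limit=12))
bot.command_gripper(20,35)
s=bot.state();print(s['width'],s['grip_force'],s['position'],s['force'],s['time'])
bot.servo_line([*p,110],v=150)
s=bot.state();print(s['width'],s['position'],s['eef_rot'],s['force'],s['time'])
cap('side','side1');cap('top','top1')
E
python3 - <<'E'
import cv2,numpy as np
a=cv2.imread('pics/side1.png');b=cv2.imread('pics/top1.png')
r=lambda i,x,y:cv2.resize(i[y:y+120,x:x+160],(400,300),interpolation=cv2.INTER_CUBIC)
cv2.imwrite('pics/v1.png',np.hstack([r(a,270,50),r(b,250,130)]))
E
```

```text
[ 0.59681577  0.31426169 -0.24775156  1.89221514  0.09358156  0.94619963
 -0.6540188 ] [ 0.23111235  0.51376959 -0.74708829  1.5900037   0.36890398  1.18399012
 -2.33080727]
2.425
False
32.85989631155735 29.417086942121387 [ 492.38061997 -246.01423588   10.04355683] [ 0.82533867 -0.41137087 -0.10152367] 4.05
32.91378996201481 [ 491.71259583 -245.71331191  109.0199882 ] [-3.14037421e+00  7.37649556e-04  6.10830260e-01] [-0.68070413  0.53844118 -0.97556985] 4.8667
```

View pics/v1.png

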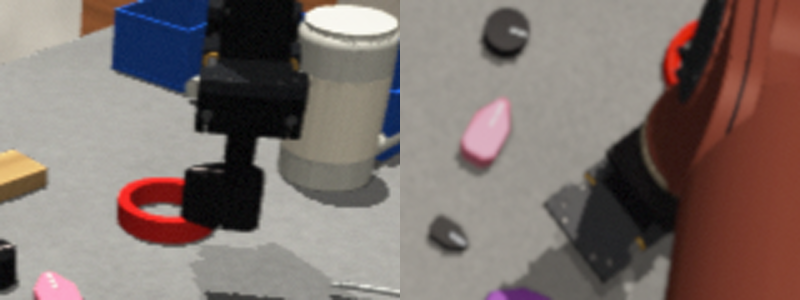

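The side view shows the knob held upright at about (343–375, 116–142), with its nose to the left. The opening reads 32.9 mm where I expected 36, so I'll compare the pose in hand with the silhouette before placing it.

```bash
python3 - <<'E'
from h import *
c=load('side1');g=c['frame'].max(2)
np.set_printoptions(linewidth=250,threshold=99999)
s=bot.state();p=s['position']
# nose & tail edges in the lower knob rows vs prediction
for dx in(-4,0,4):
  for dy in(-6,0,6):
    y=p*0+0;yw=np.radians(35+dy);d=np.array([np.cos(yw),np.sin(yw)]);n=np.array([-d[1],d[0]])
    y35=np.radians(35);ax=p[:2]+(2+dx)*np.array([np.cos(y35),np.sin(y35)])
    K=[(38,0),(36,5),(36,-5),(12,18),(12,-18),(-19,18),(-19,-18),(-26,8),(-26,-8)]
    U=np.array([proj(c,[*(ax+a*d+b*n),p[2]-10+z]) for a,b in K for z in(0,44)])
    print(dx,dy,U.min(0).round(1),U.max(0).round(1))
print(g[112:146,338:382])
r=c['frame'][105:150,330:390];r=np.clip(r.astype(int)*3,0,255).astype(np.uint8)
cv2.imwrite('pics/v2.png',cv2.resize(r[:,:,::-1],(720,540),interpolation=cv2.INTER_CUBIC))
E
```

```text
-4 -6 [344.9 114.5] [379.4 143.5]
-4 0 [344.7 114.7] [379.1 143.2]
-4 6 [344.7 114.9] [379.4 142.8]
0 -6 [343.  114.3] [377.4 143.3]
0 0 [342.7 114.5] [377. 143.]
0 6 [342.7 114.7] [377.4 142.6]
4 -6 [341.  114.2] [375.3 143.2]
4 0 [340.8 114.3] [375.  142.8]
4 6 [340.8 114.5] [375.4 142.4]
[[171 171 176 173 176 175 173 173 171 173 170 175 176 175 174 174 174 173 174 174 160 108  30  11  10  12   8  11  10   7   9   8  18  77 141 168 171 173 173 175 175 176 168 136]
 [167 169 172 175 175 175 173 171 169 169 172 173 174 175 176 174 175 170 168 167 151 106  30   8  10  15  11   9  13  12  12   7  21  79 143 166 170 170 173 174 177 176 163 126]
 [171 171 171 170 171 173 173 172 172 171 168 172 172 171 169 168 166 164 162 151 136 119  37   9   9   9   9   8  12   6   9   8  30  99 166 173 175 173 173 174 173 173 156 116]
 [169 170 171 171 170 174 173 174 170 165 164 163 150 121  99  92  84  69  56  50  47  41  15  11   7   4  14   8   7  12   5   7  33 101 159 168 172 174 176 176 176 172 154 111]
 [171 172 172 169 170 172 173 165 148 112  93  82  76  59  44  31  26  22  16  16  13  11   
[... 4578 characters left out ...]
0 121 118 116 115 114 111 111 111 109 107 102  94  83  89 130 167 170 158 136 133 128 119 100  89  72  69  66  72  96 128 168 173 177 177 181 181 181 181 182 183]
 [117 120 117 119 119 115 118 115 114 115 114 111 110 105 101  99  92 125 169 178 178 176 174 171 171 172 172 172 169 169 169 169 170 174 178 178 178 182 180 178 177 181 183 183]
 [119 120 119 120 116 118 118 115 116 115 111 109 106  97  85  86 103 135 173 179 182 182 179 177 178 178 179 180 178 178 179 180 179 177 181 179 181 180 180 179 180 180 182 181]
 [121 120 121 119 116 119 117 115 114 110 108 103  92  94 102 126 164 171 179 183 185 184 182 181 182 181 182 180 182 182 179 179 180 175 177 175 177 179 182 181 182 182 182 183]]
```

View pics/v2.png

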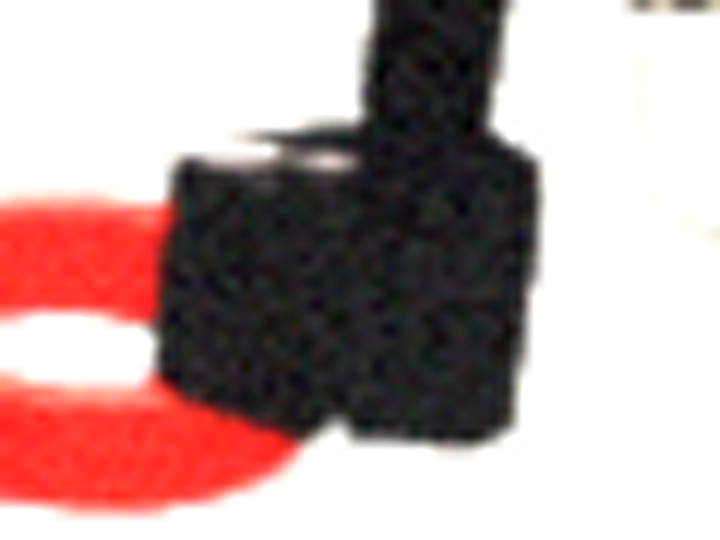

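```bash
python3 - <<'E'
from h import *
c=load('side1');p=bot.state()['position'];y=np.radians(35);d=np.array([np.cos(y),np.sin(y)]);n=np.array([-d[1],d[0]])
ax=p[:2]+2*d
for a,b in [(38,0),(12,18),(-19,18),(-26,0),(12,-18)]:
    print('knob',a,b,[proj(c,[*(ax+a*d+b*n),p[2]-10+z]).round(1).tolist() for z in(0,44)])
for a in(-9.5,9.5):
    for b in(18,26): print('tip',a,b,proj(c,[*(p[:2]+a*d+b*n),p[2]]).round(1),proj(c,[*(p[:2]+a*d+b*n),p[2]+40]).round(1))
E
```

```text
knob 38 0 [[342.7, 136.4], [344.8, 117.2]]
knob 12 18 [[355.1, 141.6], [357.6, 122.1]]
knob -19 18 [[370.5, 143.0], [373.5, 123.4]]
knob -26 0 [[374.1, 139.2], [377.0, 119.8]]
knob 12 -18 [[355.7, 133.6], [358.1, 114.5]]
tip -9.5 18 [367.4 138.3] [370.  120.4]
tip -9.5 26 [367.4 140.2] [370.  122.2]
tip 9.5 18 [357.9 137.5] [360.2 119.6]
tip 9.5 26 [357.8 139.3] [360.1 121.3]
```

The knob sits in the hand as predicted: nose at (343,137), side corner at (355,141), offset under 1 mm. I'll carry it to just above the shaft and check the alignment there.

```bash
python3 - <<'E'
from h import *
y=np.radians(-9.6);d=np.array([np.cos(y),np.sin(y)]);p=np.array([621.7,165.3])-2*d
q=bot.state()['position'];bot.servo_line([q[0],q[1],160],v=200)
bot.move_pose([*p,160],[np.pi,0,y])
bot.servo_line([*p,108],v=120)
s=bot.state();print(s['width'],s['position'],s['eef_rot'],s['time'],s['force'])
c=cap('side','side2');cap('top','top2');P=s['position']
n=np.array([-d[1],d[0]])
for a,b in [(38,0),(12,18),(-19,18),(-26,0),(0,0)]:
    print('knob',a,b,[proj(c,[*(P[:2]+2*d+a*d+b*n),P[2]-10+z]).round(1).tolist() for z in(0,44)])
print('shaft',proj(c,[621.7,165.3,90]),proj(c,[621.7,165.3,60]))
r=c['frame'][145:235,90:210];r=np.clip(r.astype(int)*2,0,255).astype(np.uint8)
cv2.imwrite('pics/v3.png',cv2.resize(r[:,:,::-1],(800,600),interpolation=cv2.INTER_CUBIC))
E
```

```text
32.60991630694693 [619.99503429 165.41762158 108.40371535] [-3.14142938e+00 -2.77339470e-04 -1.67970504e-01] 7.5333 [-0.47447035 -0.67043542 -1.354035  ]
knob 38 0 [[150.7, 180.5], [147.1, 159.5]]
knob 12 18 [[146.8, 190.5], [142.9, 169.2]]
knob -19 18 [[153.7, 199.1], [149.9, 177.4]]
knob -26 0 [[165.2, 197.6], [161.8, 176.0]]
knob 0 0 [[159.1, 190.5], [155.6, 169.1]]
shaft [159.72616387 194.49465277] [161.95465887 208.14385187]
```

View pics/v3.png

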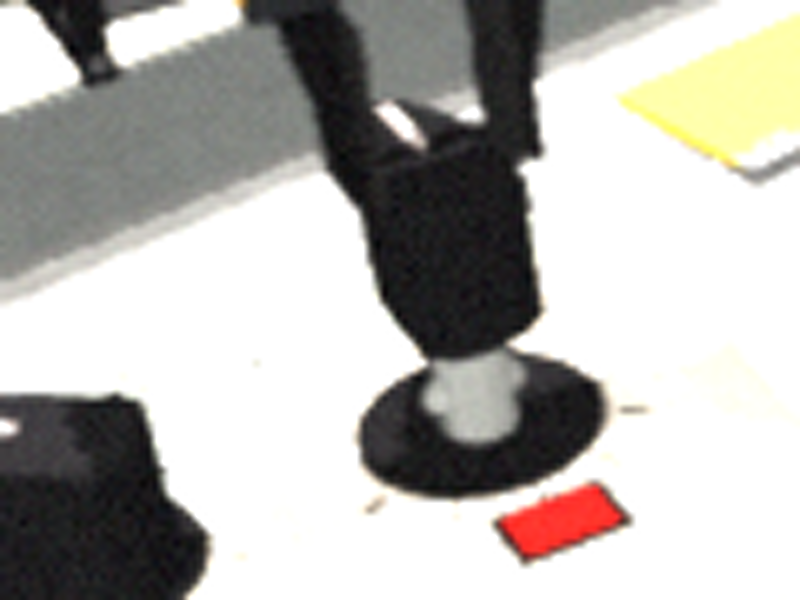

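The nose points away from the display, the shaft is directly under the bore, and the outlines match the prediction: shaft at about u=162, knob tail edge at about (165,198). I'll descend with a force guard.

```bash
python3 - <<'E'
from h import *
p=bot.state()['position']; y=np.radians(-9.6);d=np.array([np.cos(y),np.sin(y)]);p=np.array([621.7,165.3])-2*d
for z in(96,90,85,80):
    r=bot.servo_line([*p,z],v=40,force_limit=6);s=bot.state();print(z,r,s['position'].round(1),s['force'].round(1),s['wrist_torque'].round(2),s['width'],s['time'])
    if r:break
E
```

```text
96 False [619.5 165.6  95.7] [-0.1 -0.1 -1. ] [ 0.11 -0.05  0.02] 32.56560659355067 8.0833
90 False [619.5 165.5  89.6] [ 0.   0.2 -0.8] [ 0.    0.02 -0.01] 32.33211671540866 8.3833
85 False [619.5 165.5  84.6] [-1.  -1.3 -0.6] [-0.01  0.19  0.03] 32.59402848464497 8.6583
80 False [619.6 165.2  79.8] [-0.6 -0.9  0.5] [-0.21  0.27  0.03] 23.645770996362426 8.9333
```

The opening dropped to 23.6 mm, so the grip has changed. I'll look before doing anything else.

```bash
python3 - <<'E'
from h import *
s=bot.state();print(s['width'],s['grip_force'],s['force'])
c=cap('side','side3');t=cap('top','top3')
r=c['frame'][145:235,90:210];r=np.clip(r.astype(int)*3,0,255).astype(np.uint8)
cv2.imwrite('pics/v4.png',cv2.resize(r[:,:,::-1],(800,600),interpolation=cv2.INTER_CUBIC))
E
```

```text
23.645770996362426 0.64461593341548 [-0.62330248 -0.88036995  0.4680221 ]
```

View pics/v4.png

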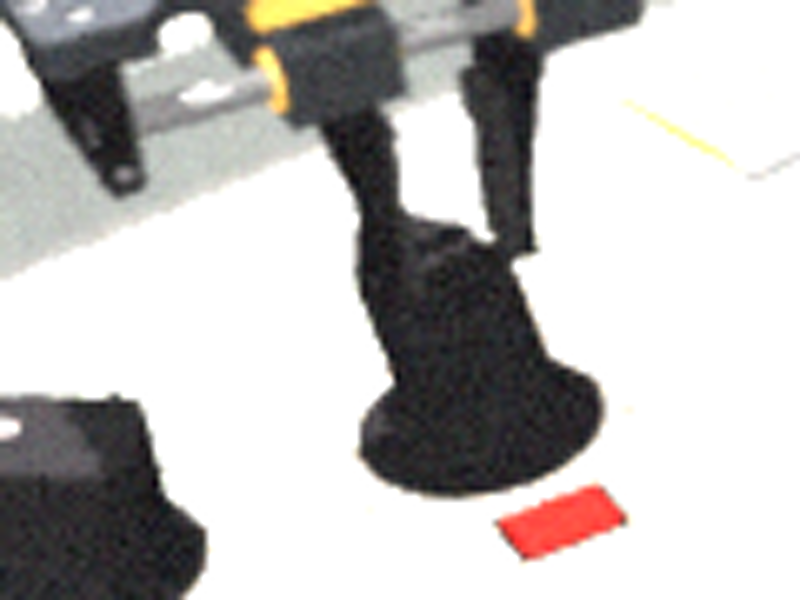

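The fingers have slid off, and the knob seems to sit on the shaft, perhaps tilted, against the balls. I'll open, retreat straight up, and look clearly.

```bash
python3 - <<'E'
from h import *
bot.command_gripper(70,35)
p=bot.state()['position'];bot.servo_line([p[0],p[1],170],v=150)
bot.move_pose([520,-60,230],[np.pi,0,np.radians(-9.6)])
print(bot.state()['time'])
c=cap('side','side4');t=cap('top','top4')
def b(i,x,y,w,h):
    r=np.clip(i[y:y+h,x:x+w].astype(int)*3,0,255).astype(np.uint8);return cv2.resize(r[:,:,::-1],(400,400),interpolation=cv2.INTER_CUBIC)
cv2.imwrite('pics/v5.png',np.hstack([b(c['frame'],130,150,70,70),b(t['frame'],130,130,60,60)]))
E
```

```text
11.825
```

View pics/v5.png

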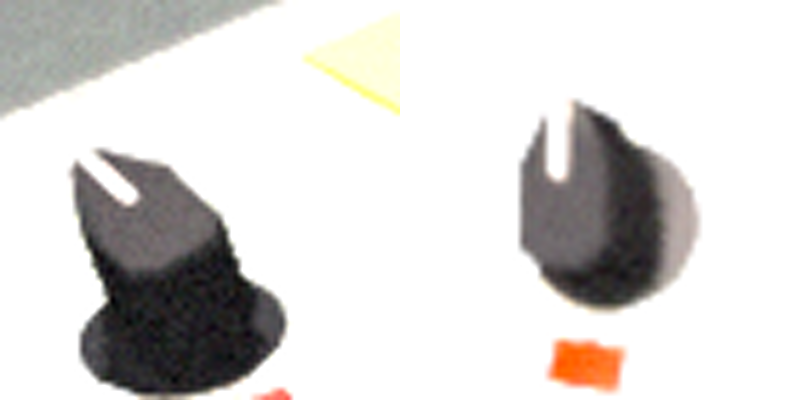

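```bash
python3 - <<'E'
from h import *
S=load('side4');T=load('top4')
y=np.radians(-9.6);d=np.array([np.cos(y),np.sin(y)]);n=np.array([-d[1],d[0]])
for base in(60,72,80):
    Z=base+44
    for nm,a,b in [('nose',38,0),('L+',12,18),('L-',-19,18),('R+',12,-18),('R-',-19,-18),('tail',-26,0)]:
        X=[*(np.array([621.7,165.3])+a*d+b*n),Z];print(base,nm,proj(S,X).round(1),proj(T,X).round(1))
# triangulate nose & line
def tri(a,b):
    o1,d1=ray(S,a);o2,d2=ray(T,b);A=np.c_[d1,-d2];k=np.linalg.lstsq(A,o2-o1,rcond=None)[0];P,Q=o1+k[0]*d1,o2+k[1]*d2;return ((P+Q)/2).round(1),np.linalg.norm(P-Q).round(1)
print(tri((146.5,177),(154.3,145.5)))
# white line ends
for nm,c,(x,y0,w,h),thr in(('S',S,(140,172,20,16),75),('T',T,(150,144,9,15),100)):
    g=c['frame'].max(2)[y0:y0+h,x:x+w];np.set_printoptions(linewidth=200);print(nm,x,y0);print(g)
E
```

```text
60 nose [150.2 178. ] [161.  141.8]
60 L+ [146.2 188. ] [151.2 151.5]
60 L- [153.2 196.6] [148.6 164.4]
60 R+ [165.4 181.5] [166.6 153.6]
60 R- [172.8 189.8] [164.  166.5]
60 tail [164.7 195.1] [155.7 168.4]
72 nose [149.3 172.4] [160.  140.1]
72 L+ [145.2 182.3] [150.  149.9]
72 L- [152.2 190.7] [147.3 163. ]
72 R+ [164.6 175.9] [165.6 152. ]
72 R- [171.9 184. ] [163.  165.1]
72 tail [163.8 189.3] [154.5 167. ]
80 nose [148.6 168.6] [159.3 138.9]
80 L+ [144.5 178.4] [149.2 148.8]
80 L- [151.5 186.8] [146.5 162. ]
80 R+ [164. 172.] [164.9 150.9]
80 R- [171.4 180.1] [162.3 164.2]
80 tail [163.2 185.3] [153.8 166.1]
(array([646.4, 171.6, 117.7]), np.float64(1.0))
S 140 172
[[180 182 180 179 177 180 182 183 182 179 177 178 181 181 176 175 178 181 181 181]
 [180 178 179 182 184 183 185 185 184 181 178 178 180 177 177 177 177 179 180 183]
 [180 180 182 182 182 181 181 177 178 180 179 179 180 178 177 179 177 179 180 179]
 [177 181 179 181 178 174 162 141 151 169 170 173 172 174 177 176 176 179 179 179]
 [180 176 163 128 109 113  75  54  57  73  94 119 148 166 170 171 172 174 179 181]
 [182
[... 804 characters left out ...]
 34  36  38  37  34]
 [250 245 195  64  30  31  33  34  39  34  41  38  39  38  37  32  37  35  37  39]]
T 150 144
[[212 187 149 116  93  86 114 150 181]
 [202 150 109 135 127  84  60  75 113]
 [181 113 108 156 141  86  52  45  44]
 [149  78 110 160 138  81  50  47  33]
 [113  57 109 157 129  72  46  44  39]
 [ 74  50 107 157 126  65  42  43  41]
 [ 50  46 108 156 124  66  40  40  40]
 [ 41  47 108 155 124  66  38  39  38]
 [ 40  49 109 155 125  64  37  38  37]
 [ 37  49 110 155 123  64  39  37  37]
 [ 39  49 107 152 118  60  40  37  37]
 [ 38  47  97 139 108  56  37  35  38]
 [ 40  40  67  97  82  49  38  37  37]
 [ 36  40  41  54  50  42  36  38  38]
 [ 37  37  39  39  39  39  37  39  37]]
```

```bash
cat >> h.py <<'E'
def tri(S,a,T,b):
    o1,d1=ray(S,a);o2,d2=ray(T,b);k=np.linalg.lstsq(np.c_[d1,-d2],o2-o1,rcond=None)[0];P,Q=o1+k[0]*d1,o2+k[1]*d2
    return (P+Q)/2,np.linalg.norm(P-Q)
E
python3 - <<'E'
from h import *
S=load('side4');T=load('top4')
a,e=tri(S,(144.8,176.8),T,(153.3,144.8));b,e2=tri(S,(152,183.8),T,(153.2,155.8))
v=a-b;print(a,e,b,e2,np.linalg.norm(v),'yaw',np.degrees(np.arctan2(v[1],v[0])),'pitch',np.degrees(np.arcsin(v[2]/np.linalg.norm(v))))
# top face corners seen in both: tail-left, tail-right
for nm,c,(x,y,w,h) in(('S',S,(140,172,34,34)),('T',T,(146,142,22,32))):
    g=c['frame'].max(2)[y:y+h,x:x+w]; print(nm,x,y)
    for r in g: print(''.join('W' if q>150 else 'w' if q>60 else '#' if q>28 else '.' for q in r))
E
```

```text
[647.95233497 173.84119244 118.41672578] 1.1241060989238925 [623.28244114 174.41260307 115.74467012] 2.369203140031192 24.820758519450496 yaw -1.3268628049483688 pitch 6.180100538284182
S 140 172
WWWWWWWWWWWWWWWWWWWWWWWWWWWWWWWWWW
WWWWWWWWWWWWWWWWWWWWWWWWWWWWWWWWWW
WWWWWWWWWWWWWWWWWWWWWWWWWWWWWWWWWW
WWWWWWWwWWWWWWWWWWWWWWWWWWWWWWWWWW
WWWwwww##wwwwWWWWWWWWWWWWWWWWWWWWW
WWwwWWww#####wwwwWWWWWWWWWWWWWWWWW
WWwwwWWWw########wwwwWWWWWWWWWWWWW
Www##wWWWw##########wwWWWWWWWWWWWW
Www###wWWWw##########wWWWWWWWWWWWW
Www####wWWWw##########wWWWWWWWWWWW
Www#####wWWWw##########wWWWWWWWWWW
Www######wWWWw##########wWWWWWWWWW
Www#######wWWW###########wWWWWWWWW
WWw########www############wWWWWWWW
WWw########################wWWWWWW
WWWw########################wwWWWW
WWWw#########################wWWWW
WWWw##.#####################.wWWWW
WWWw#.######################.#wWWW
WWWWw...###################...wWWW
WWWWw...##################....wWWW
WWWWW#...###############......#wWW
WWWWWw...##############........wWW
WWWWWw#....#########...........#wW
WWWWWW#.....#######.............wW
WWWWWWw......................
[... 331 characters left out ...]
WWWWWWWWWW
WWWWWWwwwwwwWWWWWWWWWW
WWWWWwwwww#wwwWWWWWWWW
WWWWWwwWww###wwwWWWWWW
WWWWwwwWww###.#wwWWWWW
WWWWw#wWww###...#wWWWW
WWWww#wWww###....wwWWW
WWWw##wWww####...#wwWW
WWww##wWww####....#www
WWw###wWww####.....##w
Www###wWww#####.....##
Ww####wWw######......#
Ww####www######.......
Ww####www######.......
Ww#############.......
Ww#############.......
Ww#############.......
Ww#############.......
Ww#############.......
Ww#############.......
Ww#############.......
Ww#############.......
Ww#############.......
Ww#############.......
Www###########........
WWww#########.........
WWWww######...........
WWWWw#................
WWWWw#................
WWWWww#...............
WWWWWww##............#
```

Triangulated, the knob's top is at z≈115, so its base is at ≈72: it is on the shaft, held by the spring balls. It leans about 10° toward +y with its nose up about 6°, and its yaw is within tolerance. I'll regrip at mid-height, which squares it up, then push down under a force guard.

```bash
python3 - <<'E'
from h import *
y=np.radians(-9);d=np.array([np.cos(y),np.sin(y)]);p=np.array([621.7,165.3])-3.5*d
def st(m):
    s=bot.state();print(m,s['position'].round(1),s['force'].round(1),round(s['width'],1),round(s['grip_force'],1),round(s['time'],2))
bot.command_gripper(76,15)
bot.move_pose([*p,160],[np.pi,0,y])
print(bot.servo_line([*p,77],v=80,force_limit=6));st('down')
bot.command_gripper(25,12);st('grip')
bot.command_gripper(25,45);st('grip')
for z in range(75,62,-2):
    r=bot.servo_line([*p,z],v=25,force_limit=25);st((z,r))
    if r or bot.state()['width']<30:break
c=cap('side','side5')
E
```

```text
False
down [618.7 166.1  77.6] [ 0.3 -0.8  0.8] 75.9 0.0 14.56
grip [619.3 166.9  78.4] [0.7 2.8 7. ] 35.9 11.8 15.32
grip [619.  167.1  78.3] [-0.9  3.7  8.5] 34.1 44.4 15.53
(75, False) [618.6 166.4  75.5] [1.7 3.  5.8] 34.0 44.5 15.78
(73, False) [618.6 165.9  72.8] [ 4.2  3.5 -1.3] 34.5 44.3 16.03
(71, False) [619.3 165.8  71.1] [6.8 2.6 0.8] 34.1 44.4 16.28
(69, False) [620.5 165.5  70.4] [6.1 1.1 7.5] 34.2 44.5 16.53
(67, False) [621.5 165.1  69.6] [ 6.4 -0.6 13.6] 34.4 44.6 16.78
(65, False) [622.1 164.7  68.7] [ 4.7 -2.6 21.6] 34.1 44.9 17.03
(63, False) [622.5 164.3  67.4] [ 3.8 -4.4 24.8] 34.9 44.9 17.28
```

```bash
python3 - <<'E'
from h import *
p=bot.state()['position'];bot.command_gripper(76,20)
print(bot.state()['force'].round(1))
bot.servo_line([p[0],p[1],170],v=150)
bot.move_pose([520,-60,230],[np.pi,0,np.radians(-9.6)])
print(bot.state()['time'])
c=cap('side','side6');t=cap('top','top6')
def b(i,x,y,w,h):
    r=np.clip(i[y:y+h,x:x+w].astype(int)*3,0,255).astype(np.uint8);return cv2.resize(r[:,:,::-1],(400,400),interpolation=cv2.INTER_CUBIC)
cv2.imwrite('pics/v6.png',np.hstack([b(c['frame'],130,160,70,70),b(t['frame'],130,130,60,60)]))
for nm,c,(x,y,w,h) in(('S',c,(140,172,34,34)),('T',t,(146,138,22,36))):
    g=c['frame'].max(2)[y:y+h,x:x+w]; print(nm,x,y)
    for r in g: print(''.join('W' if q>150 else 'w' if q>60 else '#' if q>28 else '.' for q in r))
E
```

```text
[-0.2  0.1  0.1]
20.1583
S 140 172
WWWWWWWWWWWWWWWWWWWWWWWWWWWWWWWWWW
WWWWWWWWWWWWWWWWWWWWWWWWWWWWWWWWWW
WWWWWWWWWWWWWWWWWWWWWWWWWWWWWWWWWW
WWWWWWWWWWWWWWWWWWWWWWWWWWWWWWWWWW
WWWWWWWWWWWWWWWWWWWWWWWWWWWWWWWWWW
WWWWWWWWWWWWWWWWWWWWWWWWWWWWWWWWWW
WWWWWWWWWWWwwwwwWWWWWWWWWWWWWWWWWW
WWWWWWWWWwwWWw##wwwWWWWWWWWWWWWWWW
WWWWWWWWww#wWWw####wWWWWWWWWWWWWWW
WWWWWWWWw##wWWWw.####wwWWWWWWWWWWW
WWWWWWWww#.#wWWWw#.#.###wwWWWWWWWW
WWWWWWWww.#.#wWWww##.....#WWWWWWWW
WWWWWWWW##.###wWWw##...###wWWWWWWW
WWWWWWWW##.#.##wWWw#...#.##wWWWWWW
WWWWWWWw#.#.##.#ww#.#....#.#wWWWWW
WWWWWWWw#.....##.##..#....###wWWWW
WWWWWWWw#.#..#.#...#.......###wWWW
WWWWWWWw#.#....####...#....#.##wWW
WWWWWWWw#...#..#...#.......#...#wW
WWWWWWWw#...##...##...#.........wW
WWWWWWWW#....#.#...#.#..#.......wW
WWWWWWWWw....#.#....#...#.......#W
WWWWWWWWw.....#.#...............#W
WWWWWWWWw.....#.##.#............#W
WWWWWWWWw#......................#w
WWWWWWWWW#.......................w
WWWWWWWWWw.......................#
WWWWWWWWWw........................
WWWWWWWWWw........................
WWWWWWWWWw........................
WWWWWWWWw#.....
[... 262 characters left out ...]
WWWwWWWWWW
WWWWWWWWWWWWWwwwwWWWWW
WWWWWWWWWWWWwwwwwwWWWW
WWWWWWWWWWWWwwWWwwwWWW
WWWWWWWWWWWwwwWww#wWWW
WWWWWWWWWWwwwwWww#wwWW
WWWWWWWWWww#wwWww##wwW
WWWWWWWWww#wwwWww###wW
WWWWWWWww##wwwWw####ww
WWWWWWww###wwWww######
WWWWWWw####wwWwww#####
WWWWWWw####wwWww#####.
WWWWWWw###wwwWww#####.
WWWWWw#####wwww######.
WWWWww######ww#######.
WWWWw################.
WWWww###############..
WWWw################..
WWWw################..
WWww################..
WWww################..
WWww############w###..
WWww###############...
WWWw###############...
WWWw###############...
WWWww############.....
WWWww##.....###.......
WWWWww##..............
WWWWww##..............
WWWWWww#.............#
WWWWWWww#............#
```

View pics/v6.png

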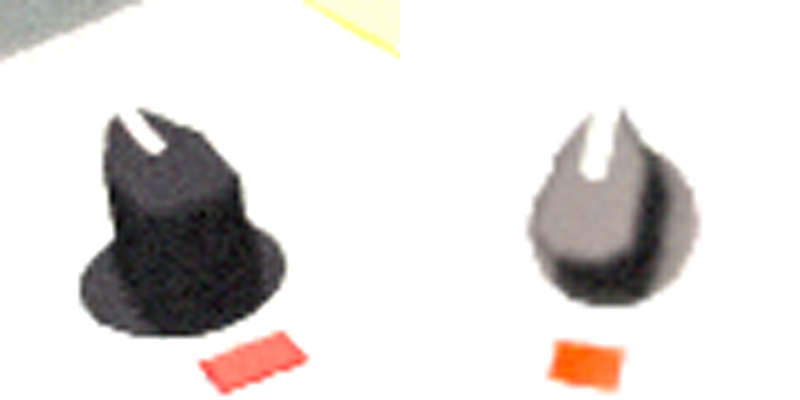

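The line now runs along the console's +x, and the nose is at side (151,178.5), top (160,144). I'll triangulate height and tilt.

```bash
python3 - <<'E'
from h import *
S=load('side6');T=load('top6')
a,e=tri(S,(151.3,178.7),T,(160.4,145.6));b,e2=tri(S,(157.2,185.9),T,(158.7,156.1))
v=a-b;print(a,e,b,e2,np.linalg.norm(v),'yaw',np.degrees(np.arctan2(v[1],v[0])),'pitch',np.degrees(np.arcsin(v[2]/np.linalg.norm(v))))
y=np.radians(-9.6);d=np.array([np.cos(y),np.sin(y)])
for base in(60,66,72):
  print(base,[(proj(S,[*(np.array([621.7,165.3])+k*d),base+44]).round(1),proj(T,[*(np.array([621.7,165.3])+k*d),base+44]).round(1)) for k in(38,8,-26)])
# top-face tail edge in the images
for n,c,u,v0,v1 in(('S',S,160,188,204),('T',T,156,160,178)): print(n,c['frame'].max(2)[v0:v1,u-3:u+4])
E
```

```text
[649.83574569 160.54376965 107.27355063] 2.593872278234109 [625.44228948 164.16475665 105.4831382 ] 2.532948316620223 24.7256512443595 yaw -8.443382471550256 pitch 4.152486578202302
60 [(array([150.2, 178. ]), array([161. , 141.8])), (array([156.8, 185.8]), array([158.5, 154.2])), (array([164.7, 195.1]), array([155.7, 168.4]))]
66 [(array([149.8, 175.2]), array([160.5, 140.9])), (array([156.4, 182.9]), array([158. , 153.4])), (array([164.3, 192.2]), array([155.1, 167.7]))]
72 [(array([149.3, 172.4]), array([160. , 140.1])), (array([155.9, 180.1]), array([157.4, 152.6])), (array([163.8, 189.3]), array([154.5, 167. ]))]
S [[27 28 29 27 27 27 28]
 [29 31 27 25 28 29 27]
 [26 28 29 28 26 28 28]
 [30 29 28 26 28 30 27]
 [28 28 29 26 30 25 27]
 [27 27 27 30 23 28 28]
 [26 25 27 27 28 28 26]
 [29 27 30 27 23 22 18]
 [23 24 23 22 22 19 19]
 [20 21 20 18 18 16 11]
 [16 13 13 14 17 15 10]
 [12 14 15 11 11 13 13]
 [11 14 12 13 15 12  9]
 [13 13 14 14 10  8 10]
 [14 11 13 15 14 10 10]
 [16 12 16 12 10 14 13]]
T [[ 58  58  58  58  59  59  59]
 [ 59  58  58  59  58  59  59]
 [ 57  58  58  59  58  59  57]
 [ 57  59  59  59  58  58  58]
 [ 58  57  59  59  58  59  60]
 [ 58  58  57  58  59  59  59]
 [ 56  57  58  59  59  58  60]
 [ 51  52  51  54  55  56  59]
 [ 39  37  41  44  47  50  48]
 [ 28  21  25  27  28  29  31]
 [ 33  18  18  15  17  16  18]
 [ 33  22  17  11  13  11  14]
 [ 40  27  21  17  15  15   9]
 [ 75  40  26  21  21  14  16]
 [137  82  41  29  27  25  23]
 [184 139  94  76  63  41  33]
 [207 184 157 149 133 101  88]
 [215 207 198 199 189 169 161]]
```

The top is at z ≈ 104–107, so the knob is home or nearly so. I'll press on its top with closed fingers to confirm: contact should be at z ≈ 104 and stiff.

```bash
python3 - <<'E'
from h import *
y=np.radians(-9.6);p=[621.7,165.3]
def st(m):
    s=bot.state();print(m,s['position'].round(1),s['force'].round(1),round(s['time'],2))
bot.command_gripper(0,20)
bot.move_pose([*p,150],[np.pi,0,y])
bot.servo_line([*p,116],v=120);st('a')
for z in range(113,88,-2):
    r=bot.servo_line([*p,z],v=40,force_limit=22);st((z,r))
    if r or bot.state()['force'][2]>24:break
bot.servo_line([*p,160],v=150)
bot.move_pose([520,-60,230],[np.pi,0,y]);bot.pause(.2);st('end')
S=cap('side','side7');T=cap('top','top7')
for nm,c,(x,y,w,h) in(('S',S,(146,174,16,14)),('T',T,(154,140,12,18))):
    print(nm,x,y);np.set_printoptions(linewidth=200);print(c['frame'].max(2)[y:y+h,x:x+w])
def b(i,x,y,w,h):
    r=np.clip(i[y:y+h,x:x+w].astype(int)*3,0,255).astype(np.uint8);return cv2.resize(r[:,:,::-1],(400,400),interpolation=cv2.INTER_CUBIC)
cv2.imwrite('pics/v7.png',np.hstack([b(S['frame'],130,160,70,70),b(T['frame'],130,130,60,60)]))
E
```

```text
a [621.8 164.1 116.2] [0.4 0.1 0.6] 23.09
(113, False) [622.  165.3 113.5] [-1.1 -0.5  0.6] 23.34
(111, False) [621.7 165.3 111. ] [-0.2 -0.3  0.9] 23.59
(109, False) [621.6 165.3 108.8] [-0.9 -0.  -0. ] 23.84
(107, False) [621.6 165.3 106.8] [0.6 0.8 0.2] 24.09
(105, False) [621.6 165.3 104.8] [ 0.  -0.3 -0.2] 24.34
(103, False) [621.6 165.3 102.8] [-0.1  0.5  0.5] 24.59
(101, False) [621.6 165.3 100.8] [-0.1 -0.2 -0.7] 24.84
(99, False) [621.6 165.3  98.8] [ 0.4 -0.5 -0.7] 25.09
(97, False) [621.6 165.3  96.8] [-0.1 -0.7 -0. ] 25.34
(95, False) [621.6 165.3  94.8] [0.2 0.6 0.1] 25.59
(93, False) [621.6 165.3  92.8] [0.7 0.1 0.1] 25.84
(91, False) [621.6 165.2  90.9] [-1.1  0.1 -0.7] 26.09
(89, False) [621.6 165.3  88.8] [ 0.5  0.6 -0.7] 26.34
end [520.3 -58.6 229.5] [-0.6 -0.8  0.7] 28.18
S 146 174
[[185 184 180 180 178 179 179 179 178 178 178 180 181 179 178 179]
 [182 181 178 177 177 176 177 175 178 177 177 178 178 177 180 180]
 [178 176 177 176 175 175 176 175 178 177 177 175 178 180 180 182]
 [179 176 174 176 173 173 172 172 172 179 177 178 179 180 180 180]
 [175 175 177 174 16
[... 879 characters left out ...]
209 182 140 111 107 115 165 202 216]
 [219 218 213 194 143 103 130 144 104 115 171 204]
 [218 214 198 153  97 108 151 151  99  73 122 179]
 [215 199 160 100  76 122 160 142  87  54  82 151]
 [203 162 105  67  76 129 165 129  74  53  60 111]
 [174 114  65  59  80 139 171 123  66  54  52  69]
 [124  70  56  61  89 139 162 112  61  57  54  52]
 [ 76  55  57  64 100 144 151 103  60  56  57  50]
 [ 56  54  56  71 119 158 141  89  59  59  55  51]
 [ 52  55  58  77 131 166 130  75  59  57  58  53]
 [ 55  55  59  83 141 174 126  66  57  58  59  56]
 [ 56  56  60  84 134 162 114  62  59  59  58  56]
 [ 57  57  58  66  89 106  79  60  59  59  58  53]
 [ 57  58  58  60  60  60  60  58  59  59  59  52]]
```

View pics/v7.png

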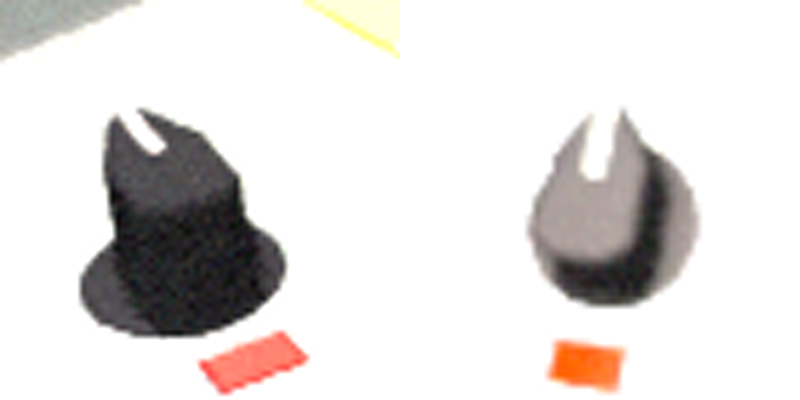

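No contact down to z = 88.8, although the pictures show a top at about 105 and the knob unmoved. I'll check whether the fingers really shut.

```bash
python3 - <<'E'
from h import *
s=bot.state();print(s['width'],s['grip_force'],s['time'])
print(bot.command_gripper(0,20));s=bot.state();print(s['width'],s['time'])
E
```

```text
0.5524378514492171 0.0 28.275
False
0.40976826631769675 28.4917
```

```bash
python3 - <<'E'
from h import *
S=load('side3');y=np.radians(-9.6);n=np.array([-np.sin(y),np.cos(y)]);d=np.array([np.cos(y),np.sin(y)])
P=np.array([619.6,165.2])
for z in(80,90,100):
    print(z,[proj(S,[*(P+a*d+b*n),z]).round(1).tolist() for a in(-9.5,9.5) for b in(-20,-12,12,20)])
s=bot.state();p=s['position'];c=cap('side','side8');t=cap('top','top8')
print(p,s['eef_rot'],proj(c,p),proj(t,p))
u,v=proj(c,p).astype(int);r=lambda i,u,v:cv2.resize(np.clip(i[v-45:v+45,u-60:u+60].astype(int)*2,0,255).astype(np.uint8)[:,:,::-1],(400,300),interpolation=cv2.INTER_CUBIC)
cv2.imwrite('pics/v8.png',np.hstack([r(c['frame'],u,v),cv2.resize(np.clip(load('side3')['frame'][145:235,90:210].astype(int)*5,0,255).astype(np.uint8)[:,:,::-1],(400,300))]))
E
```

```text
80 [[173.9, 198.5], [169.7, 200.0], [157.0, 204.5], [152.6, 206.1], [169.4, 193.4], [165.3, 194.8], [152.7, 199.2], [148.4, 200.7]]
90 [[173.2, 193.9], [169.0, 195.3], [156.2, 199.9], [151.8, 201.4], [168.7, 188.8], [164.6, 190.2], [151.9, 194.6], [147.6, 196.1]]
100 [[172.5, 189.2], [168.3, 190.7], [155.4, 195.1], [151.0, 196.7], [168.0, 184.1], [163.9, 185.6], [151.1, 189.9], [146.7, 191.4]]
[520.06894999 -59.79370834 229.92798814] [-3.14145742e+00  1.12996052e-04 -1.67185550e-01] [292.83444585 100.48494532] [259.06285884 186.55313917]
```

View pics/v8.png

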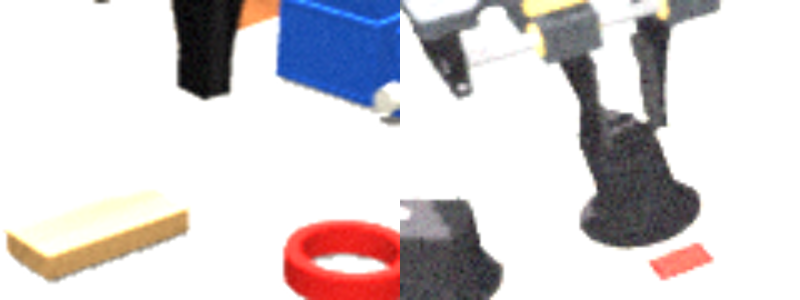

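The shut tips show at (294,84), about 16 px above where the reported TCP projects (293,100). So the real tips are higher than reported, which explains the shallow first grip. I'll quantify it.

```bash
python3 - <<'E'
from h import *
c=load('side8');p=np.array([520.07,-59.79,229.93])
for dz in(0,10,20,30,40):print(dz,proj(c,p+[0,0,dz]).round(1))
g=c['frame'].max(2);print(g[70:104:1,291:296].tolist())
E
```

```text
0 [292.8 100.5]
10 [293.  95.]
20 [293.2  89.5]
30 [293.4  83.8]
40 [293.6  78.1]
[[9, 11, 12, 12, 18], [9, 4, 10, 10, 14], [9, 10, 9, 14, 12], [5, 8, 5, 10, 13], [12, 8, 11, 9, 14], [9, 10, 11, 12, 14], [8, 8, 14, 7, 12], [9, 11, 9, 11, 16], [8, 8, 10, 11, 14], [12, 10, 6, 12, 14], [10, 11, 5, 13, 16], [6, 10, 7, 9, 16], [13, 7, 11, 10, 17], [32, 15, 11, 20, 29], [109, 61, 37, 60, 95], [166, 151, 122, 130, 165], [178, 175, 173, 171, 175], [176, 176, 173, 173, 175], [177, 178, 177, 175, 175], [175, 175, 176, 177, 178], [177, 177, 177, 178, 177], [175, 179, 180, 178, 178], [177, 177, 177, 177, 176], [175, 173, 172, 173, 175], [173, 176, 175, 172, 176], [174, 176, 175, 174, 176], [177, 177, 174, 174, 175], [177, 179, 179, 176, 176], [178, 179, 178, 177, 178], [176, 176, 179, 180, 178], [176, 179, 179, 180, 180], [176, 178, 176, 178, 178], [178, 177, 176, 177, 176], [176, 177, 176, 177, 176]]
```

The tips sit about 29 mm above the reported TCP, so contact with the knob's top (≈104) should come at a reported z of about 75. I'll press with that correction, keeping the remaining time in mind.

```bash
python3 - <<'E'
from h import *
y=np.radians(-9.6);p=[621.7,165.3]
def st(m):
    s=bot.state();print(m,s['position'].round(1),s['force'].round(1),round(s['time'],2))
bot.move_pose([*p,105],[np.pi,0,y]);st('a')
r=bot.servo_line([*p,83],v=80,force_limit=15);st(r)
for z in range(80,55,-3):
    r=bot.servo_line([*p,z],v=30,force_limit=28);st((z,r))
    s=bot.state()
    if r or s['force'][2]>26 or s['time']>36:break
bot.servo_line([*p,130],v=150);st('up')
S=cap('side','side9')
g=S['frame'].max(2);np.set_printoptions(linewidth=200);print(g[174:188,146:162])
E
```

```text
a [622.3 163.6 105.6] [-0.3 -0.6  0.3] 29.67
False [621.3 164.7  82.4] [ 0.1 -0.1 -0.1] 30.09
(80, False) [621.7 165.3  80. ] [-0.2  0.  -0.5] 30.34
(77, False) [621.6 165.3  76.8] [ 0.6  0.8 -0. ] 30.59
(74, False) [621.5 165.3  73.7] [ 0.4  0.2 -0.6] 30.84
(71, False) [622.1 165.5  71.8] [-0.7 -0.9  6.5] 31.09
(68, False) [622.4 165.8  71.6] [-10.5  -5.2  28.7] 31.34
up [621.5 165.  129.1] [ 0.5 -0.3 -0.5] 31.91
[[205 205 206 202 201 202 202 199 200 199 198 203 202 201 201 202]
 [205 201 202 200 200 200 199 196 198 198 199 200 202 199 202 202]
 [202 201 198 198 197 196 199 199 199 200 199 197 199 202 204 203]
 [200 200 198 198 198 196 194 194 195 202 201 199 201 202 203 203]
 [197 197 196 195 182 166 157 127 135 165 186 191 194 198 199 202]
 [198 195 190 167 129 176 205 110  54  62  82 124 170 192 200 215]
 [195 187 160  86  62 137 198 168  74  32  35  48  65  90 178 243]
 [194 171 100  41  32  64 154 206 168  67  29  26  31  33  66 109]
 [195 163  74  32  29  34  86 180 213 142  56  31  31  28  30  32]
 [195 160  69  32  28  30  42 100 188 212 142  58  30  28  28  28]
 [204 147  52  28  29  32  29  44 116 198 209 124  45  26  25  17]
 [250 205  68  28  31  28  29  29  50 109 142 104  52  21  14  17]
 [250 168  50  26  27  29  27  24  26  33  51  41  20  18  16  14]
 [248 125  33  26  25  28  29  29  26  19  18  16  13  15  15  10]]
```

Stiff contact came at the predicted height: 28.7 N with no travel, and the picture is unchanged with the nose at (151,178.5), the seated prediction. The fingers are clear, so I'm handing in.

```bash
python3 -c "
from cell import bot
print(bot.close_job())"
```

```text
the job is handed in; nothing more can be done
None
```

The big knob is on the bare shaft with its nose the way the flat faces, let go and handed in at about 32 s; it took no further travel under a 28.7 N push, so I judge it fully home, and I never reached for the other two knobs.

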